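# Press the stone chisels home in the clip rail

### The job

Put the three stone chisels away in the clip rail at the back of the green board. First push the orange tray over towards the rail, past its latch, so that the blue-banded chisel slides out onto the board, and let the tray swing back; then press every chisel along the board into the spring clips in front of it, one to a bay, until both its clips have snapped and it sits fully home against the rail. Leave everything else on the bench where it is.

Things in the scene. Friction and masses are not known exactly. Their poses are not given: they have to be found in the camera images.
- rack: Green board 300 x 600 mm, 6 mm thick, fixed on the bench, clip rail along its back. x: away from the robot, square to the rail, the way chisels are pressed home; y: along the rail to the left. Origin on the bench under the seat line (axis of a seated chisel), midway along the rail. The board spans x -255 to +45 mm. Rail: the back stop, front face at x = +8.6, top 24 mm above the bench.
- bay_l (a point): Left bay (rack y = +190): where a seated chisel's centre belongs, 14 mm above the bench; axes as the rack's. Every bay has two sprung steel leaf clips 14 mm wide, 35 mm either side of the bay's centre, reaching from the rail's top over the seat to rack x = -27 mm, up to 28 mm high. Between them 56 mm are free for a fingertip.
- bay_m (a point): Middle bay (rack y = 0), as the left one. A chisel lying on the board meets the clips when its axis is about 21 mm short of the seat line; pressed on towards the rail (about 20 N for the pair) it lifts the leaves and snaps in under them, against the rail. Pressed only part way it stays short of the seat. One end may snap before the other.
- bay_r (a point): Right bay (rack y = -190), as the left one.
- tipper: Blue fixed stand of the tipping tray, on the board in front of one bay (which one varies), 184 mm wide over its side plates, axes parallel to the rack's. Origin on the board's top (6 mm above the bench) under the pivot axis, which runs along y 65 mm above it. A steel chute slopes from under the pivot down to the board 50 mm further on in +x.
- tray (a joint): Tipping angle (rad) of the orange tray about the pivot: 0 level and latched, growing as its top goes towards the rail, stop at 1.3. A spring latch resists at first (about 8 to 12 N on the tab) and gives way by about 0.4; by 1.1 the chisel has slid out and down the chute. A spring swings the tray back to 0 when let go.
- tray_tab (a point): Middle of the top edge of the tray's upright push tab: 60 mm wide, 4 mm thick, top 60 mm above the pivot axis; level, it stands 7.5 mm on the robot's side of the axis and turns with the tray. Pushed towards the rail it tips the tray. The trough lies beyond the tab, about the pivot's height, its end walls 14 mm above the pivot at most.
- chisel_red_mid (a point): Centre of the stone chisel with the red band: dark octagonal steel shank 16 mm across flats, 128 mm long, blade and head beyond it (-79 to +70 mm along its length), 0.2 kg; lies loose on the board in front of a bay, roughly parallel to the rail. y axis: along the chisel to the head; it can roll about y. On the board its centre is 14 mm above the bench.
- chisel_yellow_mid (a point): Centre of the stone chisel with the yellow band: dark octagonal steel shank 16 mm across flats, 128 mm long, blade and head beyond it (-79 to +70 mm along its length), 0.2 kg; lies loose on the board in front of a bay, roughly parallel to the rail. y axis: along the chisel to the head; it can roll about y. On the board its centre is 14 mm above the bench.
- chisel_blue_mid (a point): Centre of the stone chisel with the blue band: dark octagonal steel shank 16 mm across flats, 128 mm long, blade and head beyond it (-79 to +70 mm along its length), 0.2 kg; lies in the orange tray at the start. y axis: along the chisel to the head; it can roll about y. On the board its centre is 14 mm above the bench.
- granite: Bystander: grey-white stone block 50 x 90 x 50 mm behind the rail. Leave alone.
- tin: Bystander: paint tin, diameter 70, 90 mm tall, behind the rail. Leave alone.
- pot: Bystander: small grey pot, 70 mm tall, behind the rail. Leave alone.
- brickbat: Bystander: terracotta block 70 x 50 x 45 mm left of the board. Leave alone.
- brush: Bystander: hand brush lying right of the board. Leave alone.
- rubstone: Bystander: small grey rubbing stone 20 x 70 x 22 mm lying on the board's front edge between two bays. Leave alone.
- mallet: Bystander: hammer lying on the bench near the robot, right. Leave alone.
- chisel_red: The chisel with the red band; origin and axes as point chisel_red_mid.
- chisel_yellow: The chisel with the yellow band; origin and axes as point chisel_yellow_mid.
- chisel_blue: The chisel with the blue band; origin and axes as point chisel_blue_mid.
Mind the look-alikes: they are no part of the job. Leave any turquoise look-alike of the chisel_red alone. Leave any brown look-alike of the chisel_yellow alone.

How it is judged:
On the way, in this order (a step that is already met when the one before it is completed fails the run):
1. the tray is tipped well past its latch (value of joint tray above 0.8 rad), for 0.05 s.
2. the tray has swung back and the blue chisel lies on the board (value of joint tray below 0.1 rad and height (world z) of chisel_blue_mid below 0.025 m), for 0.2 s.
3. a first chisel is home in its clips (((x of chisel_red_mid in the frame of rack above -0.003 m and angle between the y axis of chisel_red_mid and the y axis of rack, either way round below 0.05 rad) or (x of chisel_yellow_mid in the frame of rack above -0.003 m and angle between the y axis of chisel_yellow_mid and the y axis of rack, either way round below 0.05 rad) or (x of chisel_blue_mid in the frame of rack above -0.003 m and angle between the y axis of chisel_blue_mid and the y axis of rack, either way round below 0.05 rad))), for 0.2 s.
4. a second chisel is home in its clips ((((x of chisel_red_mid in the frame of rack above -0.003 m and angle between the y axis of chisel_red_mid and the y axis of rack, either way round below 0.05 rad) and (x of chisel_yellow_mid in the frame of rack above -0.003 m and angle between the y axis of chisel_yellow_mid and the y axis of rack, either way round below 0.05 rad)) or ((x of chisel_red_mid in the frame of rack above -0.003 m and angle between the y axis of chisel_red_mid and the y axis of rack, either way round below 0.05 rad) and (x of chisel_blue_mid in the frame of rack above -0.003 m and angle between the y axis of chisel_blue_mid and the y axis of rack, either way round below 0.05 rad)) or ((x of chisel_yellow_mid in the frame of rack above -0.003 m and angle between the y axis of chisel_yellow_mid and the y axis of rack, either way round below 0.05 rad) and (x of chisel_blue_mid in the frame of rack above -0.003 m and angle between the y axis of chisel_blue_mid and the y axis of rack, either way round below 0.05 rad)))), for 0.2 s.
At the end, for the whole second after the job is handed in: All three chisels at rest behind their clips: axis within 3 mm before and 4 mm beyond the seat line, parallel to the rail within 0.05 rad, flat on the board (centre below 18 mm), centre within 22 mm of a bay's centre; the tray swung back to below 0.1 rad (x of chisel_red_mid in the frame of rack between -0.003 and 0.004 m and z of each of chisel_red_mid, chisel_yellow_mid, chisel_blue_mid in the frame of rack below 0.018 m and angle between the y axis of each of chisel_red_mid, chisel_yellow_mid, chisel_blue_mid and the y axis of rack, either way round below 0.05 rad and (distance between chisel_red_mid and bay_l below 0.022 m or distance between chisel_red_mid and bay_m below 0.022 m or distance between chisel_red_mid and bay_r below 0.022 m) and x of chisel_yellow_mid in the frame of rack between -0.003 and 0.004 m and (distance between chisel_yellow_mid and bay_l below 0.022 m or distance between chisel_yellow_mid and bay_m below 0.022 m or distance between chisel_yellow_mid and bay_r below 0.022 m) and x of chisel_blue_mid in the frame of rack between -0.003 and 0.004 m and (distance between chisel_blue_mid and bay_l below 0.022 m or distance between chisel_blue_mid and bay_m below 0.022 m or distance between chisel_blue_mid and bay_r below 0.022 m) and value of joint tray below 0.1 rad and linear speed of each of chisel_red, chisel_yellow, chisel_blue below 0.02 m/s); the robot touches nothing.
It fails at once if a bystander is moved by more than 30 mm (distance of any of granite, tin, pot, brickbat, brush, rubstone, mallet from where it was at the start of the episode above 0.03 m).
It also fails if it takes over 69 s, if anything falls off the work surface, if the arm or the gripper's body presses on something with over 40 N, if the wrist force passes 120 N, or if a joint passes its speed limit or range.

### The arm

A 6-joint arm with a two-finger parallel gripper is mounted at the origin on the work surface. World frame = base frame: x ahead of the robot, y to its left, z up, the work surface at z = 0. Lengths are in m, angles in rad, forces in N, time in s.
With the tool pointing down it reaches from about 0.275 to 0.875 m from the base axis. Payload 12.5 kg.
Tool frame: the origin (TCP) lies at the very end of the fingers, on their centre line; the grasp point (between the pads) lies 19 mm behind it; z points along the fingers, y is the line along which they close (so a half turn about z gives the same grasp; the last joint's range is limited). The gripper opens to 85 mm and grips with 20 to 120 N. Pads are 22 mm wide; open, the fingers measure 114 mm over their backs; the gripper's body (76 mm by 85 mm) begins 54 mm behind the grasp point. The pads swing forward as they close: fully open they stand 13 mm farther back than shut.
Start: joints at [1.241, 0.351, 1.652, -0, 1.139, -0.085], TCP at [0.133, 0.534, 0.231] pointing down, gripper open.
Joint ranges: [-2.75, 2.75], [-0.79, 2.1], [0.01, 2.65], [-1.57, 4.71], [0.07, 3.14], [-2.87, 2.87]. Speed limits (rad/s): [2.22, 2.22, 2.79, 3.14, 3.14, 3.14].

### API

Orientations are given as a 3x3 rotation matrix whose columns are the frame's x, y, z axes.
In Python, from bench import manip gives the robot as it stands. Calls block until the motion is done:
- manip.move_ptp(position, orientation): joint-space move of the TCP to a pose.
- manip.move_l(position, attitude=None, max_speed=0.15): straight line of the TCP; attitude=None keeps the orientation; max_speed is the mean speed in m/s.
- manip.move_j(angles): joint-space move.
- manip.set_gripper(opening, effort=None): opening from 0.0 (shut) to 1.0 (fully open); effort is the grip in N (None keeps the last); returns when the fingers have stopped.
- manip.dwell(seconds).
- manip.inverse_kinematics(position, orientation): joint angles nearest the present ones, or None.
- manip.grab_frame(name): name is "scene" or "top" or "wrist"; returns (picture, depth): 480x640x3 uint8, red, green, blue; 480x640 float32, m along the optical axis (not along the pixel's ray), 0 where there is no reading.
- manip.get_calibration(name): a dict with "camera_matrix" (3x3 intrinsics, pixels), "R" (3x3) and "t" (3): a world point X has camera coordinates R X + t. Camera axes: x right, y down, z forward; pixel columns grow to the right and rows downward; lengths in m; the calibration is good to about 2 mm. A picture is of the moment at which its call begins: read the wrist's pose just before it. get_calibration takes no time and is no camera call; for the wrist camera it gives the pose at the moment of the call.
A pose or a line that the arm cannot do raises manip.Unreachable and nothing moves.
- manip.sign_off(): hands the job in; it is judged then, once.
Trained networks look in the newest picture that a camera, given by its name, has taken for a name from the list of things; names that differ only in an ending like _2 or _b are one class to them, and where a whole thing is asked for, a point or a joint stands for the part that bears it (a point fixed in the world has none). Each returns a list of dicts, best first, with "confidence" (0 to 1); they miss things now and then, are a little off and sometimes report something else, mostly with a low value. They report only what shows in the picture. A call takes as long as a camera call. They do not tell look-alikes from the thing itself.
- manip.look_for(camera, name): "at" ([x, y, z] in m, in world coordinates, good to about 4 mm: the middle of the surface that is visible of it).
Readings, each from a call of its own:
- manip.current_time(): time.
- manip.current_qpos(): joint angles.
- manip.current_joint_vel(): joint speeds.
- manip.current_joint_torque(): joint torques, N m.
- manip.current_ee_pos(): TCP position.
- manip.current_tcp_rot(): TCP orientation.
- manip.current_force(): force on the tool from outside, world axes, zero at the start.
- manip.current_ft_torque(): the same for the moment, N m.
- manip.current_grip_width(): opening from 0.0 (shut) to 1.0 (fully open).
- manip.current_grip_force(): force on a finger pad.
Only numpy, scipy, OpenCV 4.12 (cv2) and the standard library are available. Lean on these libraries where they do the work, as an engineer would, in place of code of your own. Each camera call takes 0.05 s, during which the arm holds its last target. There are 200 camera calls.

## Working session

There is one attempt and no reset: what is moved stays moved. The work goes in short steps, each a Python script; the robot and the scene stay as the last script left them, time stands still between calls to the robot, and variables do not carry over. Pictures are saved under pics/ and viewed, at most 10 in all, crops included, and the job is handed in when it is done.

```bash
ls; mkdir -p pics
cat > h.py <<'E'
import numpy as np, cv2
from bench import manip
def snap(cam, fn=None):
    K=manip.get_calibration(cam); p,d=manip.grab_frame(cam)
    if fn: cv2.imwrite('pics/'+fn, p[:,:,::-1])
    return p,d,K
def pt(K,d,u,v):
    z=d[int(v),int(u)]; c=np.linalg.inv(K['camera_matrix'])@[u,v,1]*z
    return K['R'].T@(c-K['t'])
def proj(K,X):
    c=K['camera_matrix']@(K['R']@np.array(X)+K['t']); return c[:2]/c[2]
E
python3 - <<'E'
from h import *
np.set_printoptions(precision=4,suppress=True)
for c in ("scene","top"):
    p,d,K=snap(c,c+'1.png')
    print(c,'cam at',-K['R'].T@K['t'])
    for n in ("rack","tipper","tray_tab","tray","chisel_red","chisel_yellow","chisel_blue","rubstone","mallet"):
        for r in manip.look_for(c,n)[:3]: print(n,np.array(r['at']),round(r['confidence'],2),proj(K,r['at']).astype(int))
print(manip.current_time(), manip.current_tcp_rot())
E
```

```text
pics
scene cam at [1.2507 0.0152 1.1966]
rack [0.5588 0.0388 0.0075] 0.83 [321 279]
rack [ 0.3442 -0.3938  0.0221] 0.68 [166 211]
tipper [0.4807 0.0369 0.0605] 0.84 [320 243]
tray_tab [0.46   0.0365 0.0695] 0.57 [320 235]
tray [0.4594 0.0378 0.0719] 0.55 [320 234]
tray [0.5561 0.0373 0.0025] 0.17 [320 279]
chisel_red [ 0.4639 -0.1515  0.0148] 0.76 [250 247]
chisel_red [0.4743 0.0359 0.0726] 0.67 [319 238]
chisel_red [0.2585 0.2437 0.0134] 0.54 [389 189]
chisel_yellow [0.7178 0.4741 0.0162] 0.89 [499 333]
chisel_yellow [0.4831 0.2288 0.0191] 0.83 [391 252]
chisel_yellow [0.4759 0.0378 0.071 ] 0.74 [320 239]
chisel_blue [0.4717 0.039  0.0698] 0.6 [321 238]
rubstone [0.4176 0.152  0.0285] 0.56 [361 230]
rubstone [0.4831 0.0401 0.0571] 0.27 [321 244]
mallet [ 0.343  -0.393   0.0279] 0.63 [166 209]
top cam at [0.2798 0.0257 1.4341]
rack [0.5329 0.0366 0.0073] 0.86 [333 248]
tipper [0.4764 0.0427 0.0556] 0.67 [330 268]
tray [0.4779 0.0398 0.0608] 0.9 [331 267]
chisel_red [0.2511 0.2493 0.0172] 0.95 [242 361]
chisel_red [0.4785 0.0388 0.0607] 0.72 [332 267]
chisel_red [ 0.4563 -0.1515  0.0197] 0.66 [409 280]
chisel_yellow [0.71   0.4744 0.0126] 0.74 [163 176]
chisel_yellow [0.4762 0.232  0.0178] 0.62 [253 268]
chisel_blue [0.4677 0.0372 0.0709] 0.71 [332 271]
rubstone [0.4065 0.1398 0.0315] 0.65 [289 297]
rubstone [0.5344 0.0379 0.0069] 0.36 [333 248]
mallet [ 0.3079 -0.3908  0.0274] 0.57 [509 343]
1.0 [[-0.9702  0.2423 -0.    ]
 [ 0.2423  0.9702  0.    ]
 [ 0.      0.     -1.    ]]
```

Run:
```python
import cv2
a=cv2.imread('pics/scene1.png')[150:400,130:530]; b=cv2.imread('pics/top1.png')[120:380,140:540]
cv2.imwrite('pics/sc_c.png',cv2.resize(a,None,fx=2,fy=2,interpolation=3)); cv2.imwrite('pics/tp_c.png',cv2.resize(b,None,fx=2,fy=2,interpolation=3))
```

```text
(no output)
```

View pics/sc_c.png

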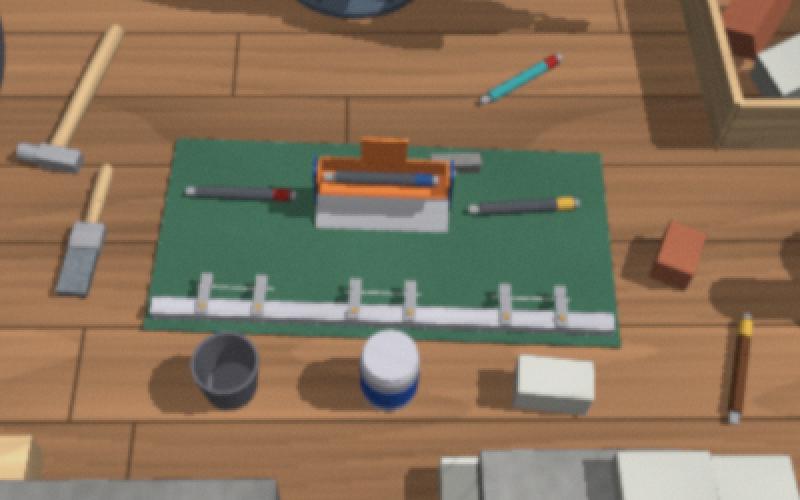

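View pics/tp_c.png

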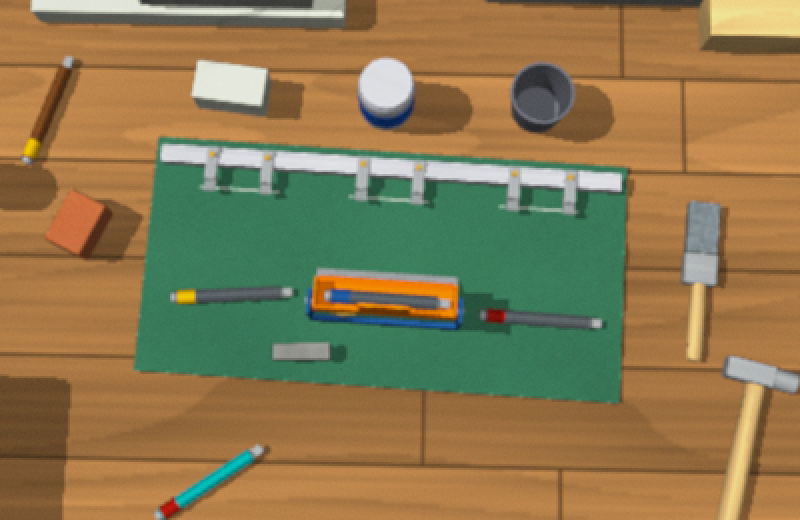

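The rack shows with its rail at the back: yellow chisel in the left bay (scene crop about 525,206), tipper with blue in the middle (385,185), red on the right (240,193). The turquoise and brown look-alikes lie off the board. Next I measure the rack and the axes.

```bash
cat >> h.py <<'E'
def rayz(K,uv,z):
    uv=np.atleast_2d(np.array(uv,float)); n=len(uv)
    r=(K['R'].T@np.linalg.inv(K['camera_matrix'])@np.c_[uv,np.ones(n)].T).T; c=-K['R'].T@K['t']
    return c+r*((z-c[2])/r[:,2])[:,None]
E
python3 - <<'E'
from h import *
np.set_printoptions(precision=4,suppress=True)
for c in ("top","scene"):
    p,d,K=snap(c); hsv=cv2.cvtColor(p,cv2.COLOR_RGB2HSV)
    g=cv2.inRange(hsv,(60,80,30),(90,255,255)); g=cv2.morphologyEx(g,cv2.MORPH_OPEN,np.ones((3,3)))
    cs=max(cv2.findContours(g,0,1)[0],key=cv2.contourArea)[:,0]
    W=rayz(K,cs,.006)[:,:2]
    (cx,cy),s,a=cv2.minAreaRect((W*1000).astype(np.float32)); print(c,'board',cx,cy,s,a)
    hull=cv2.boxPoints(((cx,cy),s,a)); print(hull.round(1).tolist())
    # point cloud in depth
    v,u=np.mgrid[0:480,0:640]; X=(K['R'].T@((np.linalg.inv(K['camera_matrix'])@np.c_[u.ravel(),v.ravel(),np.ones(u.size)].T)*d.ravel()-K['t'][:,None])).T
    X=X.reshape(480,640,3)
    # rail : white low-sat pixels within board-region, z~.024
    m=(hsv[...,1]<60)&(hsv[...,2]>150)&(X[...,2]>.014)&(X[...,2]<.034)&(X[...,0]>.55)&(X[...,0]<.75)&(abs(X[...,1]-.04)<.31)
    vv,uu=np.nonzero(m); Y=rayz(K,np.c_[uu,vv],.024)[:,:2]; print('rail',m.sum(),np.median(X[m][:,2]),cv2.minAreaRect((Y*1000).astype(np.float32)), cv2.fitLine((Y*1000).astype(np.float32),2,0,.01,.01).ravel())
    for n,(x,y) in dict(yellow=(.477,.23),red=(.46,-.15)).items():
        m=(abs(X[...,0]-x)<.05)&(abs(X[...,1]-y)<.1)
        dark=m&(hsv[...,2]<100)&(hsv[...,1]<70)
        hue=hsv[...,0]; band=m&(hsv[...,1]>150)&(((hue<8)|(hue>172)) if n=='red' else ((hue>18)&(hue<35)))&(X[...,2]<.05)
        vv,uu=np.nonzero(dark); A=rayz(K,np.c_[uu,vv],.019)[:,:2]
        vx,vy,x0,y0=cv2.fitLine((A*1000).astype(np.float32),2,0,.01,.01).ravel(); t=(A*1000-[x0,y0])@[vx,vy]
        vv,uu=np.nonzero(band); B=rayz(K,np.c_[uu,vv],.019)[:,:2].mean(0)*1000
        print(n,'z',np.median(X[dark][:,2]),'dir',vx,vy,'mid',x0,y0,'ext',np.percentile(t,[1,99]),'band',B,'t',(B-[x0,y0])@[vx,vy], dark.sum())
    # tab: orange high
    o=(hsv[...,1]>150)&(hue>5)&(hue<22)&(X[...,2]>.095)&(X[...,2]<.16)&(abs(X[...,1]-.04)<.08)
    print('tab',o.sum(), X[o].mean(0) if o.any() else '', np.percentile(X[o],[2,98],axis=0) if o.any() else '')
E
```

```text
top board 505.1095275878906 41.533203125 (597.1659545898438, 264.3235778808594) 87.49894714355469
[[360.0, -251.0], [624.0999755859375, -262.5], [650.2000122070312, 334.1000061035156], [386.1000061035156, 345.6000061035156]]
rail 2168 0.02477492951024362 ((630.1790161132812, 37.31013488769531), (579.3659057617188, 55.59406280517578), 87.394775390625) [  0.0431   0.9991 641.1628  37.5353]
yellow z 0.0193787609966871 dir 0.06590684 -0.9978258 mid 480.35477 218.63441 ext [-52.8389  48.4332] band [476.8684 283.7512] t -65.20498375845716 164
red z 0.020369499755759107 dir 0.05223121 0.998635 mid 458.12238 -155.93996 ext [-54.7123  76.4617] band [462.0105 -98.2372] t 57.82706058402064 178
tab 99 [0.4536 0.0399 0.122 ] [[0.4515 0.0106 0.0976]
 [0.4571 0.0684 0.1347]]
scene board 497.8619079589844 41.834930419921875 (594.868896484375, 245.81724548339844) 87.41803741455078
[[361.70001220703125, -249.8000030517578], [607.2000122070312, -260.79998779296875], [634.0, 333.3999938964844], [388.5, 344.5]]
rail 2078 0.023333743936689647 ((627.5291137695312, 36.81150817871094), (578.2010498046875, 58.02555465698242), 87.45940399169922) [  0.0447   0.999  640.2371  35.1199]
yellow z 0.01840504580377337 dir 0.07125529 -0.9974581 mid 483.68637 220.65543 ext [-51.6299  54.9754] band [479.1389 284.8891] t -64.39438339589346 251
red z 0.01800900090693742 dir 0.0680278 0.9976834 mid 461.58646 -150.06168 ext [-67.1648  99.6375] band [463.7038 -98.1795] t 51.90598504151325 283
tab 204 [0.456  0.0397 0.1148] [[0.4517 0.0126 0.0956]
 [0.4599 0.0668 0.1319]]
```

```bash
cat >> h.py <<'E'
np.set_printoptions(precision=4,suppress=True)
yaw=-0.0436; rx=np.array([np.cos(yaw),np.sin(yaw),0]); ry=np.array([-np.sin(yaw),np.cos(yaw),0])
O=np.array([.6284,.0362,0])
R0=np.c_[-rx,ry,[0,0,-1]]
E
cat > tip.py <<'E'
from h import *
P=np.array([.463,.0395,.071])
def pos(th,back=0,h=.045): 
    c,s=np.cos(th),np.sin(th)
    return P+rx*(-.0095*c+h*s-.011-back)+np.array([0,0,h*c+.0095*s])
manip.move_ptp(pos(0,.05)+[0,0,.08],R0); manip.set_gripper(0.0)
manip.move_l(pos(0,.025),R0,.2)
ths=[0,.2,.4,.6,.8,.95,1.08,1.18]
for th in ths:
    manip.move_l(pos(th),max_speed=.1); print(th,manip.current_ee_pos(),manip.current_force())
manip.dwell(.5); p,d,K=snap("scene","scene2.png")
for th in [.8,.4,0]: manip.move_l(pos(th),max_speed=.12)
manip.move_l(pos(0,.04),max_speed=.2); print(manip.current_force(),manip.current_time())
snap("scene","scene3.png")
manip.move_l(pos(0,.04)+[0,0,.12],max_speed=.25)
for r in manip.look_for("scene","chisel_blue")[:2]: print(r)
print(manip.current_time())
E
python3 tip.py; python3 -c "
import cv2,numpy as np
f=lambda n:cv2.resize(cv2.imread('pics/'+n)[190:320,200:450],None,fx=3,fy=2.3)
cv2.imwrite('pics/c23.png',np.vstack([f('scene2.png'),f('scene3.png')]))"
```

```text
0 [0.4425 0.0404 0.1168] [-3.9978 -0.7193  2.9339]
0.2 [0.4516 0.04   0.1173] [-3.1482 -0.1342  3.2725]
0.4 [0.4609 0.0396 0.1163] [-1.4706 -0.3174  0.9091]
0.6 [0.4694 0.0392 0.1136] [-2.3845  0.2037  3.4435]
0.8 [0.4776 0.0389 0.1093] [-3.3888  0.7295  5.076 ]
0.95 [0.4831 0.0386 0.1053] [-2.6457 -0.0892  6.3673]
1.08 [0.4873 0.0384 0.101 ] [-2.4201  0.1544  6.4508]
1.18 [0.4902 0.0383 0.0975] [-1.1766 -0.1704  5.8931]
[0.6827 0.2473 0.326 ] 8.3833
{'at': [0.5992, 0.0347, 0.0173], 'confidence': 0.84}
{'at': [0.7524, 0.2357, 0.0479], 'confidence': 0.6}
9.1167
```

View pics/c23.png

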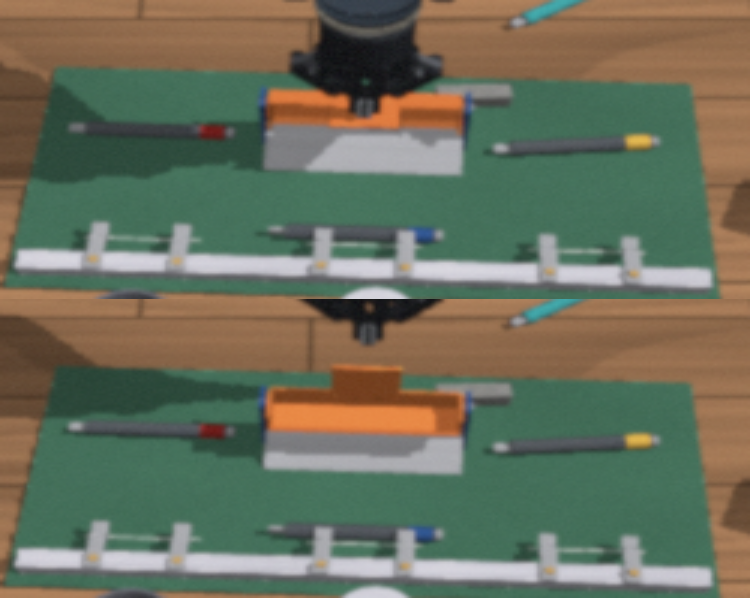

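The tray has tipped and is back to level. Blue lies straight along the mouths of the middle clips. Next comes a close wrist view.

Run:
```python
from h import *
manip.move_ptp(O-.06*rx+[0,0,.27],R0); p,d,K=snap("wrist","w1.png"); print(-K['R'].T@K['t'],K['R'])
for n in("chisel_blue",): print(manip.look_for("wrist",n)[:2])
for x,y,z in [(0,0,.014),(-.027,-.035,.028),(-.027,.035,.028)]: print(proj(K,O+x*rx+y*ry+[0,0,z]))
np.savez('w1.npz',p=p,d=d,R=K['R'],t=K['t'],M=K['camera_matrix'])
print(manip.current_time())
```

```text
[0.4962 0.0421 0.412 ] [[ 0.0424  0.9991  0.0001]
 [ 0.9587 -0.0407  0.2816]
 [ 0.2814 -0.0118 -0.9595]]
[{'at': [0.4802, 0.2299, 0.0212], 'confidence': 0.61}, {'at': [0.5937, 0.0371, 0.0205], 'confidence': 0.56}]
[318.7974 246.6225]
[289.4949 228.8186]
[348.1295 228.8862]
9.9333
```

View pics/w1.png

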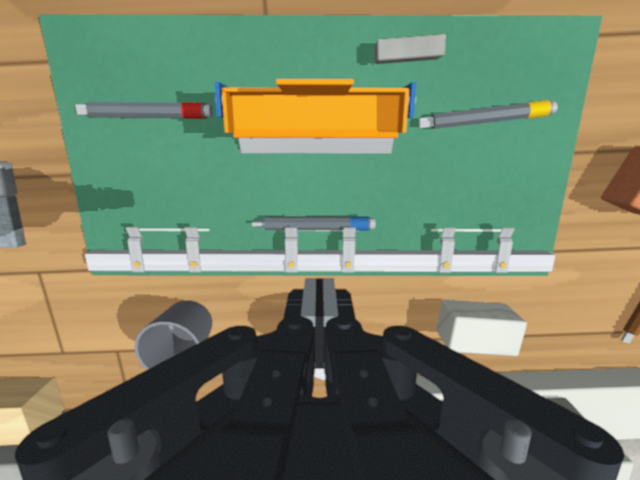

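The clip tips show at pixels (291,229) and (348,229), as predicted, so the rack pose is good to about 1 mm. Blue runs from (252,224) to (376,224), red from (76,109) to (212,110), yellow from (419,123) to (557,107).

Run:
```python
from h import *
z=np.load('w1.npz'); K=dict(R=z['R'],t=z['t'],camera_matrix=z['M'])
for n,a,b in [('blue',(252,224),(376,224)),('red',(76,109.5),(212,110.5)),('yellow',(419,123),(557,107))]:
    E=rayz(K,[a,b],.015)-O; r=np.c_[E@rx,E@ry]; L=r[1]-r[0]
    print(n,r*1000,'len',np.linalg.norm(L)*1000,'centre',(r[0]+L*79/149)*1000,'ang',np.arctan2(-L[0],L[1]))
for u in (136,194,448,506): E=rayz(K,[(u,229)],.028)-O; print(u,(E@rx*1000),(E@ry*1000))
```

```text
blue [[-29.5172 -82.1231]
 [-29.6998  70.2758]] len 152.398978248518 centre [-29.614  -1.321] ang 0.0011983601628094752
red [[-161.376  -271.4548]
 [-160.5153 -119.5945]] len 151.86268820969613 centre [-160.9197 -190.9383] ang -0.005667933605150579
yellow [[-147.5398  113.0389]
 [-164.6619  265.5136]] len 153.4330138482416 centre [-156.6179  193.8812] ang 0.11182621133163022
136 [-26.5562] [-218.2593]
194 [-26.639] [-149.0173]
448 [-27.0018] [154.2559]
506 [-27.0846] [223.5166]
```

```bash
cat > push.py <<'E'
from h import *
O[:]=O+.0015*ry
def push(y,cx,bx=0.,g=0.15,zt=.0095):
    W=lambda x,z:O+x*rx+y*ry+[0,0,z]
    s=cx-.030
    manip.move_ptp(W(s,.11),R0); manip.set_gripper(g); f0=np.array(manip.current_force())
    manip.move_l(W(s,zt),max_speed=.15); print('down',manip.current_ee_pos(),manip.current_force()-f0)
    if s<-.06: manip.move_l(W(-.048,zt),max_speed=.06); print('at clips',(manip.current_force()-f0)@rx)
    x=max(s,-.048); log=[]
    while x<-.010:
        x+=.002; manip.move_l(W(x,zt),max_speed=.04); e=(manip.current_ee_pos()-O)@rx; f=-(manip.current_force()-f0)@rx
        log.append((round(x*1e3),round(e*1e3,1),round(f,1)))
        if f>50 or (f>30 and e>-.0205): break
    print(log); manip.dwell(.1)
    manip.move_l(W(x-.03,zt),max_speed=.12); manip.move_l(W(x-.03,.11),max_speed=.25)
    print(manip.current_time())
E
python3 - <<'E'
from push import *
push(-.001,-.0296)
manip.move_ptp(O-.06*rx+[0,0,.27],R0); p,d,K=snap("wrist","w2.png"); print(manip.look_for("wrist","chisel_blue")[:2])
np.savez('w2.npz',p=p,d=d,R=K['R'],t=K['t'],M=K['camera_matrix'])
cv2.imwrite('pics/w2c.png',cv2.resize(p[190:290,220:420,::-1],None,fx=4,fy=4,interpolation=3))
E
```

```text
down [0.5694 0.0393 0.0103] [-0.4268  0.2863  1.0234]
[(-46, np.float64(-45.8), np.float64(0.8)), (-44, np.float64(-44.0), np.float64(0.4)), (-42, np.float64(-42.9), np.float64(5.0)), (-40, np.float64(-42.1), np.float64(11.6)), (-38, np.float64(-40.9), np.float64(15.9)), (-36, np.float64(-39.4), np.float64(17.9)), (-34, np.float64(-37.9), np.float64(22.0)), (-32, np.float64(-36.7), np.float64(25.1)), (-30, np.float64(-33.0), np.float64(12.7)), (-28, np.float64(-30.3), np.float64(11.8)), (-26, np.float64(-28.2), np.float64(12.0)), (-24, np.float64(-25.0), np.float64(4.7)), (-22, np.float64(-21.7), np.float64(1.5)), (-20, np.float64(-21.4), np.float64(8.8)), (-18, np.float64(-21.3), np.float64(19.1)), (-16, np.float64(-21.3), np.float64(29.4)), (-14, np.float64(-21.1), np.float64(38.7)), (-12, np.float64(-21.1), np.float64(50.2))]
17.5083
[{'at': [0.6222, 0.0354, 0.0202], 'confidence': 0.6}]
```

View pics/w2c.png

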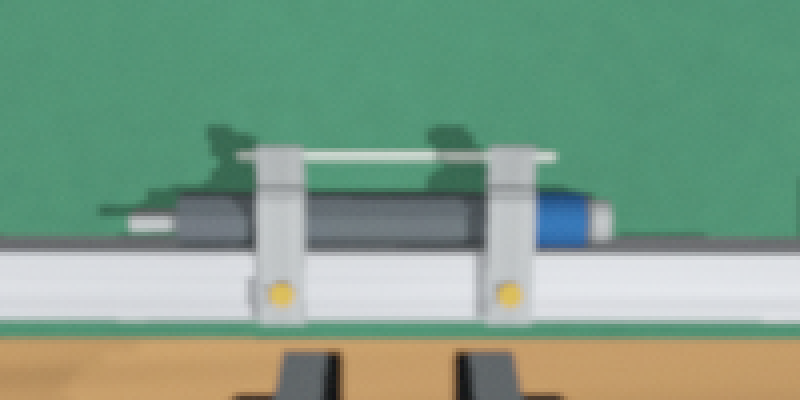

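Blue is home: both clips have snapped and it lies against the rail. Next I press red, then yellow.

```bash
sed -i 's/e>-.0205/e>-.0225/' push.py
cat > look.py <<'E'
from push import *
import sys
n=sys.argv[1]
manip.move_ptp(O-.06*rx+[0,0,.27],R0); p,d,K=snap("wrist",n+".png"); print(manip.current_time())
np.savez(n+'.npz',p=p,d=d,R=K['R'],t=K['t'],M=K['camera_matrix'])
cv2.imwrite('pics/'+n+'c.png',cv2.resize(p[190:290,60:580,::-1],(800,154),interpolation=3))
cv2.imwrite('pics/'+n+'d.png',np.vstack([cv2.resize(p[200:280,a:a+200,::-1],(800,290),interpolation=3) for a in (70,380)]))
E
python3 - <<'E'
from push import *
push(-.190,-.161)
push(.190,-.1566)
E
python3 look.py w3
```

```text
down [ 0.4298 -0.1439  0.01  ] [ 0.453  -2.0616 -0.135 ]
at clips -0.574745378763421
[(-46, np.float64(-45.8), np.float64(0.3)), (-44, np.float64(-43.8), np.float64(-0.1)), (-42, np.float64(-42.9), np.float64(5.2)), (-40, np.float64(-41.9), np.float64(11.5)), (-38, np.float64(-40.5), np.float64(15.3)), (-36, np.float64(-39.0), np.float64(18.0)), (-34, np.float64(-37.5), np.float64(20.9)), (-32, np.float64(-36.1), np.float64(22.9)), (-30, np.float64(-32.3), np.float64(12.9)), (-28, np.float64(-30.0), np.float64(11.3)), (-26, np.float64(-27.9), np.float64(10.2)), (-24, np.float64(-24.5), np.float64(2.8)), (-22, np.float64(-21.8), np.float64(1.2)), (-20, np.float64(-21.7), np.float64(10.6)), (-18, np.float64(-21.6), np.float64(22.7)), (-16, np.float64(-21.5), np.float64(32.5))]
27.9917
down [0.4508 0.2358 0.0101] [-0.2353 -0.4132  1.0096]
at clips -3.414370311533438
[(-46, np.float64(-45.8), np.float64(1.0)), (-44, np.float64(-43.8), np.float64(1.8)), (-42, np.float64(-42.5), np.float64(5.8)), (-40, np.float64(-41.6), np.float64(11.6)), (-38, np.float64(-40.2), np.float64(13.5)), (-36, np.float64(-38.7), np.float64(16.8)), (-34, np.float64(-37.2), np.float64(20.1)), (-32, np.float64(-36.0), np.float64(23.6)), (-30, np.float64(-32.2), np.float64(14.4)), (-28, np.float64(-29.8), np.float64(12.0)), (-26, np.float64(-27.7), np.float64(12.0)), (-24, np.float64(-24.6), np.float64(5.5)), (-22, np.float64(-22.0), np.float64(2.4)), (-20, np.float64(-21.1), np.float64(9.1)), (-18, np.float64(-21.0), np.float64(18.9)), (-16, np.float64(-20.9), np.float64(29.9)), (-14, np.float64(-20.8), np.float64(41.6))]
38.2833
39.3167
```

View pics/w3d.png

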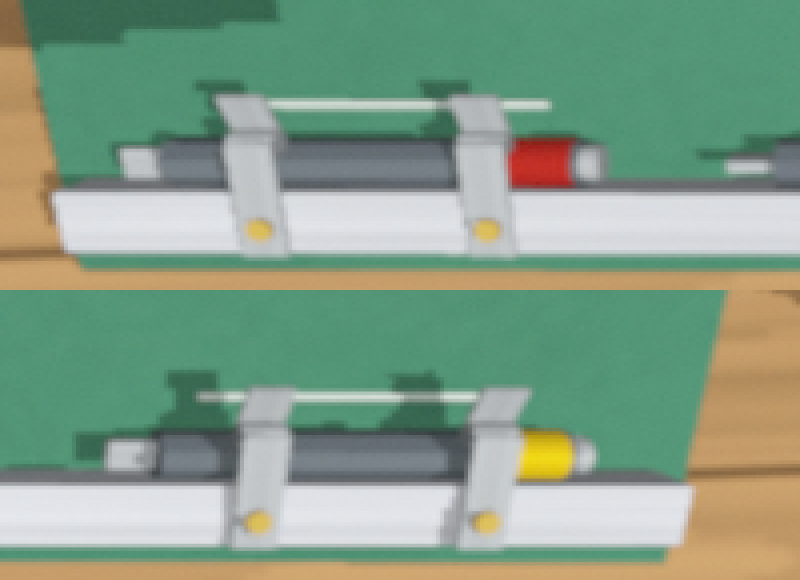

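All three chisels are straight against the rail and under both clips, within about 3 mm of their bay centres: red at crop (360,165), yellow at (350,455), and blue checked earlier. The arm is clear, so I hand in.

```bash
python3 -c "
from bench import manip
print(manip.sign_off())"
```

```text
the job is handed in; nothing more can be done
None
```

The job is handed in: the tray was tipped and has swung back, and the red, yellow and blue chisels each sit home against the rail in their own bay, about 39 s into the 69 s limit; sign-off gave no verdict.

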